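Screw the dust-nozzle elbow into the clamped coupling

ROBOT

A 6-joint arm with a two-finger parallel gripper is mounted at the origin on the work surface. World frame = base frame: x ahead of the robot, y to its left, z up, the work surface at z = 0. Lengths are in mm, angles in rad, forces in N, time in s.
With the tool pointing down it reaches from about 300 to 775 mm from the base axis. Payload 14.6 kg.
Tool frame: the origin (TCP) lies where the fingers leave the gripper's body, on its centre line; the fingertips stand 97 mm ahead of it and the grasp point (between the pads) lies ahead of it (grip_depth is the z of the grasp point in the tool frame, in mm); z points along the fingers, y is the line along which they close (so a half turn about z gives the same grasp; the last joint's range is limited). The gripper opens to 94 mm and grips with 3 to 60 N. Pads are 16 mm wide; open, the fingers measure 119 mm over their backs; the gripper's body (75 mm by 177 mm) begins 78 mm behind the grasp point.
Start: joints at [1.073, 0.3, 1.521, -0, 1.321, -0.067], TCP at [229.675, 499.739, 302.646] pointing down, gripper open.
Joint ranges: [-3.03, 3.03], [-0.79, 2.21], [0.23, 2.52], [-1.04, 4.18], [0, 3.07], [-2.55, 2.55]. Speed limits (rad/s): [2.22, 2.22, 2.57, 3.14, 3.14, 3.14].

INTERFACE

Orientations are given as [roll, pitch, yaw] about the fixed x, y, z axes, in that order (R = Rz(yaw) Ry(pitch) Rx(roll)).
In Python, from cell import read_state, camera, sign_off, regions_of, spot_point, grip_depth gives the robot as it stands. The module is installed in compiled form; this text tells all that it offers.
- The arm moves only by the tool send_rows, never from a script. Its argument "series" is a list of rows, each a list of 3 entries, a list of its own where there are three numbers: the shift along the world's x, y, z in mm, then the turn about the world's z in degrees, then the closure, from -1 (fully open) to 1 (shut), so that 0 is half open. A call has 1 to 12 rows; each row shifts and turns the commanded pose from where the row before left it; what a row does not reach is not made up. A row lasts 1/10 s, in which the tool goes at most 50 mm and 8.59 degrees, less where a joint would pass 70% of its speed; a pose out of reach is approached as far as the arm can. A call is refused whole if a number of a shift passes 50 or a number of a turn 8.59, either way. A call with a gripper value outside its range is refused whole. The fingers move at their own pace and stop on an object; "squeeze" is the grip in N (left out, the last holds). Time passes only in rows, so rows that do not move let the fingers close. It gives the time, the measured TCP pose, the force, the opening and the grip force at its end, in the units of the state.
- read_state(): the state, without advancing time (a new reading comes with each control period).
- camera(name): name is "side" or "top"; returns a dict with "color" (400x640x3 uint8, blue, green, red), "fx", "fy", "cx", "cy" (pixels), "camera_from_world" (4x4, takes a point from world to camera coordinates). Camera axes: x right, y down, z forward; pixel columns grow to the right and rows downward; lengths in mm; the calibration is good to about 2 mm. A picture is of the moment at which its call begins. There is no depth.
- sign_off(): hands the job in; it is judged then, once.
Trained networks look in a picture, given as the dict that the camera call returned (one of the last four; its "shot" number tells which), for a name from the list of things; names that differ only in an ending like _2 or _b are one class to them, and where a whole thing is asked for, a point or a joint stands for the part that bears it (a point fixed in the world has none). Each returns a list of dicts, best first, with "confidence" (0 to 1); they miss things now and then, are a little off and sometimes report something else, mostly with a low value. They report only what shows in the picture. A call takes as long as a camera call. They do not tell look-alikes from the thing itself.
- regions_of(thing, picture): "mask" (400x640 bool, what is visible of it).
- spot_point(thing, picture): "point" ([x, y, z] in mm, in the coordinates of the camera as it stood for that picture, good to about 4 mm: a listed point, or the origin of a listed thing).
The state is a dict: "clock": time; "joints": joint angles; "qd": joint speeds; "effort": joint torques, N m; "eef_pos": TCP position; "eef_rot": TCP orientation; "wrist_force": force on the tool from outside, world axes, zero at the start; "moment": the same for the moment, N m; "finger_gap": finger opening in mm; "finger_force": force on a finger pad.
Only numpy, scipy, OpenCV 4.12 (cv2) and the standard library are available. Lean on these libraries where they do the work, as an engineer would, in place of code of your own. Each camera call takes 0.05 s, during which the arm holds its last target. There are 200 camera calls.

TASK

Take the orange dust-nozzle elbow out of the wooden rack, start its thread in the aluminium coupling that is clamped upright in the bench vise, and screw it in clockwise (seen from above) until you feel the soft gasket down the bore take up. Then give it a further quarter turn, no more, and let go of it. Do not force the joint, and leave everything else on the bench where it is.

Things in the scene. Friction and masses are not known exactly. Their poses are not given: they have to be found in the camera images.
- elbow: Orange plastic right-angle dust nozzle, about 130 g, upright in one of the rack's three holes (which one varies), its collar on the rack's top. Origin on the thread axis at the thread's lower end (foot), z up, +x the way its side nozzle points. From the foot up: thread 0-36 mm (33 mm core, 40 mm over the thread), collar to 41 mm (52 mm across), round leg to 69 mm (33 mm), hexagonal head 69-101 mm.
- elbow_head (a point): Grip point in the elbow's hexagonal turning head, on the axis, 85 mm above the foot, 16 mm below the head's flat top (a black disc). 34 mm across flats; flats face the nozzle direction +x and every 60 degrees from it. Fingertips must stay above 71 mm over the foot to clear the nozzle. The head is above everything else near it.
- elbow_nozzle (a point): Centre of the side nozzle's open end, 66 mm from the axis along the elbow's +x, 54.5 mm above the foot. The nozzle is 26 mm thick with a 31 mm lip; it shows the angle turned.
- coupling: Female coupling, aluminium, upright and immovable in the jaws of a blue bench vise (place and yaw vary). Origin on the bore axis at its underside, 60 mm above the bench, z up. 57 mm across, 62 mm high; the vise jaws end 96 mm above the bench, its handle sticks out 0.11 m from the axis, lower down.
- coupling_mouth (a point): Centre of the coupling's open mouth, 122 mm above the bench, 44 mm bore. Right-hand thread, three starts: a turn clockwise from above goes down 18 mm. 1 mm axial and 1.3 mm sideways play. At any yaw the foot drops 4-10 mm in and rests on a thread, then is caught within 120 degrees of turn. The blunt thread starts lie at coupling +x and 120 degrees either side: best set in with elbow +x 45 degrees anticlockwise of one of them, caught after 65 degrees.
- coupling_bore (a point): Point on the bore axis 30 mm below the mouth. A soft rubber ring gasket lies down the bore, its top 14 to 25 mm below the mouth: where is not known. The thread turns freely until the elbow's foot meets it; then torque climbs steadily, by about 0.1 N m per radian. It pushes back 4 N per mm. The thread holds by friction once let go. The collar never reaches the mouth.
- rack: Fixed light wooden block, 105 x 320 x 48 mm, with three holes of 44 mm at its middle and 100 mm either side along its y; origin at the centre of its underside.
- hosetail: Grey straight hose tail, bystander, standing in one of the rack's three holes; same thread and 52 mm collar as the elbow, 14 mm hexagon, ribbed tail on top, 99 mm overall. Origin on its axis at its lower end.
- plug: Grey blanking plug with a black hexagon 18 mm high, bystander, in another hole of the rack, 59 mm overall. Origin on its axis at its lower end.
- jar: Glass jar with white lid, 64 mm across, 85 mm high, bystander. Origin at the centre of its underside.
- pot: Small clear open pot, 60 mm across, 45 mm high, bystander. Origin at the centre of its underside.
- gauge: Brass ring blank lying flat, 56 mm across, 12 mm high, bystander. Origin at the centre of its underside.
- screwdriver: Red-handled screwdriver lying on the bench, 170 mm, bystander.
- pliers: Red-handled pliers lying on the bench, 145 mm, bystander. Origin at the pivot.
- tweezers: Steel tweezers lying on the bench, 145 mm, bystander. Origin at the middle.
Mind the look-alikes: they are no part of the job. There is more than one size of the elbow; the one meant has the size given above.

How it is judged (in metres and radians):
On the way, in this order (a step that is already met when the one before it is completed fails the run):
1. the elbow is lifted out of the rack (height (world z) of elbow above 0.06 m), for 0.1 s.
2. the elbow's thread is started upright in the coupling (horizontal distance between elbow and coupling below 0.005 m and angle between elbow's own z axis and vertical below 0.12 rad and z of elbow in the frame of coupling below 0.051 m), for 0.2 s.
At the end, for the whole second after the job is handed in: The elbow stands upright in the coupling thread (axis within 5 mm, tilt under 0.1 rad, foot over 15 mm below the mouth), released and at rest, and presses on the thread with 9 to 23 N: about a quarter turn (60 to 130 degrees) past where the gasket took up (horizontal distance between elbow and coupling below 0.005 m and angle between elbow's own z axis and vertical below 0.1 rad and z of elbow in the frame of coupling below 0.047 m and contact force between elbow and coupling between 9 and 23 N and linear speed of elbow below 0.01 m/s); the robot touches nothing.
It fails at once if the joint is forced: more than 45 N between elbow and coupling (contact force between elbow and coupling above 45 N).
It fails at once if a bystander is moved by more than 40 mm (distance of any of hosetail, plug, jar, pot, gauge, screwdriver, pliers, tweezers from where it was at the start of the episode above 0.04 m).
It also fails if it takes over 72 s, if anything falls off the work surface, if the arm or the gripper's body presses on something with over 40 N, if the wrist force passes 120 N, or if a joint passes its speed limit or range.

## Working session

There is one attempt and no reset: what is moved stays moved. The work goes in short steps, Python scripts to look and compute and a tool call to move; the robot and the scene stay as the last step left them, time stands still between calls to the robot, and variables do not carry over. Pictures are saved under pics/ and viewed, at most 10 in all, crops included, and the job is handed in when it is done.

Besides the shell and the picture viewer there is one more tool, called after ">>>" as name(argument=value, ...) on one line, values as JSON. send_rows: Moves the arm, as the interface text tells. Its arguments: {"type":"object","properties":{"series":{"type":"array"},"squeeze":{"type":"number"}},"required":["series"]}

```bash
mkdir -p pics; cat > h.py <<'E'
import numpy as np, cv2
from cell import *
def world(pic,p): 
    return (np.linalg.inv(pic["camera_from_world"])@np.r_[p,1])[:3]
def pix(pic,w):
    c=(np.asarray(pic["camera_from_world"])@np.r_[w,1])[:3]; return np.array([pic["fx"]*c[0]/c[2]+pic["cx"],pic["fy"]*c[1]/c[2]+pic["cy"]])
def onz(pic,uv,z):
    T=np.linalg.inv(pic["camera_from_world"]); d=T[:3,:3]@np.array([(uv[0]-pic["cx"])/pic["fx"],(uv[1]-pic["cy"])/pic["fy"],1]); o=T[:3,3]
    return o+d*(z-o[2])/d[2]
def spots(pic,names):
    for n in names:
        for r in spot_point(n,pic)[:3]:
            w=world(pic,r["point"]); print(n,round(r["confidence"],2),w.round(1),pix(pic,w).round())
E
python3 - <<'E'
from h import *
s=read_state(); print(s, grip_depth if not callable(grip_depth) else grip_depth())
N=["elbow","elbow_head","elbow_nozzle","coupling","coupling_mouth","rack","hosetail","plug","jar"]
for c in("top","side"):
    p=camera(c); cv2.imwrite(f"pics/{c}0.png",p["color"]); print(c,np.linalg.inv(p["camera_from_world"])[:3,3].round(),p["fx"]); spots(p,N)
E
```

```text
{'clock': 0.0, 'joints': array([ 1.07344246e+00,  3.00457705e-01,  1.52163475e+00, -5.90670025e-06,
        1.32069353e+00, -6.65768494e-02]), 'qd': array([ 1.84511792e-03,  1.74816940e-04,  5.96415267e-04,  2.09535401e-04,
       -1.77473288e-03,  5.02744599e-05]), 'effort': array([-2.99133862e-03, -5.31815708e+01, -3.52731264e+01,  7.05914805e-02,
        2.45326204e-02, -8.67112180e-05]), 'eef_pos': array([229.57894048, 499.60846241, 302.07090621]), 'eef_rot': array([-3.14040159e+00, -7.36809984e-05,  2.71081706e+00]), 'wrist_force': array([ 0.3285144 , -0.46272649, -0.09957891]), 'moment': array([0.01494455, 0.05712909, 0.0149631 ]), 'finger_force': 0.0, 'finger_gap': 94.03529459431506} 78.39999999999999
top [ 462.  -41. 1214.] 376.44014484264153
elbow 0.75 [ 368.3 -157.    -3.6] [359. 261.]
elbow 0.69 [ 374.7 -266.5   -1.1] [393. 259.]
elbow 0.58 [ 519.1 -219.5    9.1] [378. 214.]
elbow_head 0.74 [ 522.4 -220.5   98.6] [382. 211.]
elbow_head 0.56 [ 367.  -158.1   58.1] [361. 263.]
elbow_head 0.5 [ 373.  -271.9   62.4] [399. 261.]
elbow_nozzle 0.74 [ 406.7 -127.9   35.7] [350. 25
[... 694 characters left out ...]
   63.1] [398. 198.]
elbow_head 0.51 [ 376.3 -267.1   62.5] [406. 177.]
elbow_nozzle 0.82 [ 588.3 -215.4   66. ] [338. 169.]
elbow_nozzle 0.79 [ 405.  -126.6   41.4] [384. 208.]
elbow_nozzle 0.66 [ 327.6 -266.3   42.6] [420. 185.]
coupling 0.63 [490.3 161.8  61.7] [322. 266.]
coupling 0.19 [ 509.9 -316.7   12.3] [369. 170.]
coupling_mouth 0.72 [487.9 157.  123.2] [323. 250.]
coupling_mouth 0.31 [ 519.3 -217.9  100.7] [359. 166.]
rack 0.6 [ 521.4 -216.8    4.6] [356. 189.]
hosetail 0.79 [ 508.1 -316.    14.6] [370. 169.]
hosetail 0.48 [435.6 426.3   2.4] [299. 381.]
plug 0.59 [ 534.1 -124.3   13.1] [343. 204.]
jar 0.81 [ 719.7 -270.    -0.8] [308. 166.]
jar 0.5 [487.2 161.8  60.3] [323. 267.]
```

```bash
python3 - <<'E'
import cv2,numpy as np
t=cv2.imread("pics/top0.png")[130:310,210:450]; s=cv2.imread("pics/side0.png")[130:310,260:500]
cv2.imwrite("pics/a.png",cv2.resize(np.vstack([t,s])[:, :],None,fx=1.6,fy=1.6,interpolation=2))
cv2.imwrite("pics/a.png",np.hstack([cv2.resize(t,(400,300),interpolation=2),cv2.resize(s,(400,300),interpolation=2)]))
E
```

```text
(no output)
```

View pics/a.png

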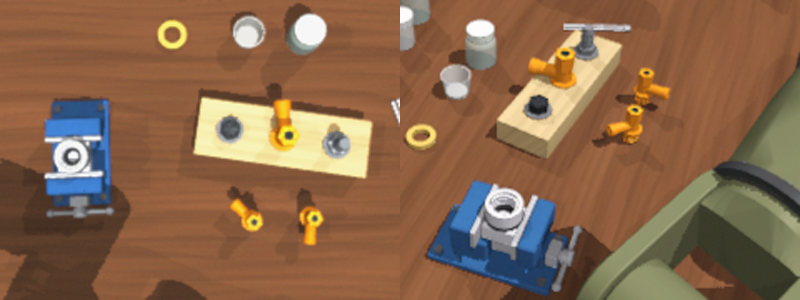

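Look-alikes: the rack elbow at top pixel (382,211), and two smaller elbows standing on the bench at (361,263) and (399,261). The crop shows the large one in the rack's middle hole, with its nozzle pointing along about +x. That is the one I want, so I'll go above it.

>>> send_rows(series=[[[18,-45,0],0,-1],[[18,-45,0],0,-1],[[18,-45,0],0,-1],[[18,-45,0],0,-1],[[18,-45,0],0,-1],[[18,-45,0],0,-1],[[18,-45,0],0,-1],[[18,-45,0],0,-1],[[18,-45,0],0,-1],[[18,-45,0],0,-1],[[18,-45,0],0,-1],[[18,-45,0],0,-1]], squeeze=20)

```text
clock: 2.2
eef_pos: [446.0, -42.4, 302.9]
eef_rot: [3.141, 0.001, 2.711]
wrist_force: [1.1, 0.9, 0.9]
finger_gap: 94.2
finger_force: 0.0
```

>>> send_rows(series=[[[18,-45,0],0,-1],[[18,-45,0],0,-1],[[18,-45,0],0,-1],[[18,-45,0],0,-1],[[0,0,0],0,-1]])

```text
clock: 2.7
eef_pos: [518.3, -224.5, 301.5]
eef_rot: [-3.141, -0.001, 2.707]
wrist_force: [0.4, -0.1, -0.1]
finger_gap: 94.1
finger_force: 0.0
```

```bash
python3 - <<'E'
from h import *
p=camera("side"); spots(p,["elbow_head","elbow_nozzle","elbow"]); p=camera("top"); spots(p,["elbow_head","elbow_nozzle"]); print(read_state()["eef_pos"])
E
```

```text
elbow_head 0.81 [ 374.1 -270.4   63.2] [407. 176.]
elbow_head 0.7 [ 367.3 -160.8   59.6] [400. 199.]
elbow_head 0.56 [ 518.5 -219.2   98.3] [359. 166.]
elbow_nozzle 0.82 [ 326.2 -266.6   42.3] [421. 185.]
elbow_nozzle 0.72 [ 586.9 -213.    69.7] [338. 169.]
elbow_nozzle 0.52 [ 404.6 -125.2   43.5] [384. 207.]
elbow 0.79 [ 519.5 -225.4   15. ] [358. 185.]
elbow 0.62 [ 368.  -162.9    2.6] [398. 212.]
elbow 0.56 [ 370.7 -269.3   -4.3] [405. 192.]
elbow_head 0.58 [ 521.8 -224.7   98. ] [384. 211.]
elbow_head 0.37 [ 367.7 -157.1   58. ] [361. 263.]
elbow_nozzle 0.6 [ 7.167e+02 -2.722e+02 -3.000e-01] [392. 154.]
elbow_nozzle 0.48 [ 406.3 -125.8   33.5] [350. 250.]
[ 517.60809816 -219.2383523   303.1149153 ]
```

>>> send_rows(series=[[[3,-1,-40],-1,-1],[[0,0,-40],0,-1],[[0,0,-30],0,-1],[[0,0,-10],0,-1],[[0,0,0],0,0],[[0,0,0],0,0.5],[[0,0,0],0,1],[[0,0,0],0,1],[[0,0,0],0,1],[[0,0,0],0,1],[[0,0,0],0,1]], squeeze=35)

```text
clock: 4.15
eef_pos: [520.7, -221.3, 182.8]
eef_rot: [-3.142, 0.0, 2.693]
wrist_force: [-0.1, -0.7, 0.6]
finger_gap: 41.4
finger_force: 0.0
```

```bash
python3 - <<'E'
from h import *
s=read_state(); print({k:np.round(v,2) for k,v in s.items()})
p=camera("side"); cv2.imwrite("pics/b.png",cv2.resize(p["color"][90:240,260:460],(800,600),interpolation=2))
E
```

```text
{'clock': np.float64(4.15), 'joints': array([-0.47,  0.46,  1.6 , -0.  ,  1.08, -1.59]), 'qd': array([ 0.,  0.,  0.,  0., -0., -0.]), 'effort': array([ 1.000e-02, -5.828e+01, -3.138e+01, -2.000e-02,  8.000e-02,
        0.000e+00]), 'eef_pos': array([ 520.7 , -221.29,  182.8 ]), 'eef_rot': array([-3.14,  0.  ,  2.69]), 'wrist_force': array([-0.07, -0.68,  0.59]), 'moment': array([ 0.06, -0.02, -0.03]), 'finger_force': np.float64(0.0), 'finger_gap': np.float64(41.36)}
```

View pics/b.png

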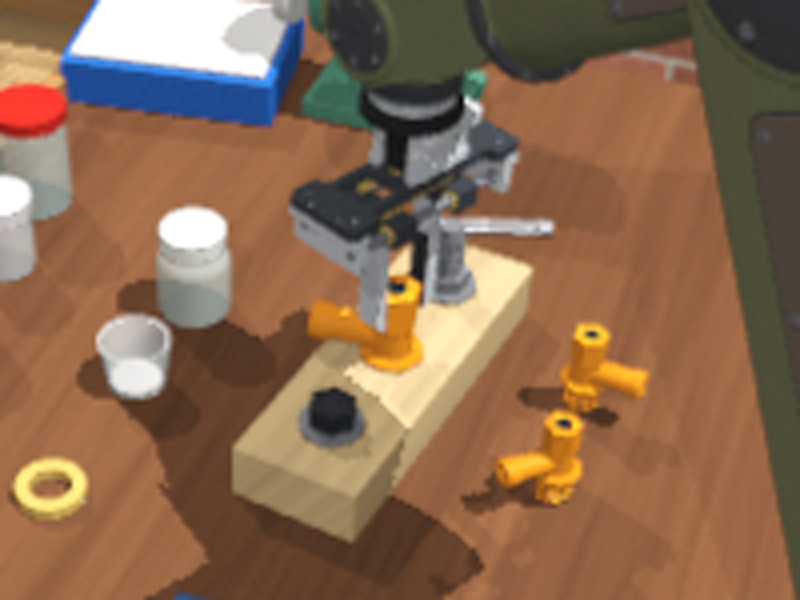

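The fingers straddle the head at crop pixel (400,290) and are still closing, clear of the hose tail. I'll finish closing, then lift.

>>> send_rows(series=[[[0,0,0],0,1],[[0,0,0],0,1],[[0,0,0],0,1],[[0,0,0],0,1]])

```text
clock: 4.6
eef_pos: [520.7, -221.2, 182.7]
eef_rot: [3.142, 0.0, 2.693]
wrist_force: [-0.1, 2.0, 0.8]
finger_gap: 34.0
finger_force: 35.0
```

>>> send_rows(series=[[[0,0,10],0,1],[[0,0,25],0,1],[[0,0,35],0,1],[[0,0,35],0,1],[[0,0,35],0,1],[[-2,25,0],0,1],[[-3,32,0],8,1],[[-3,36,0],8,1],[[-3,36,0],8,1],[[-3,36,0],8,1],[[-3,36,0],8,1],[[-3,36,0],8,1]])

```text
clock: 5.8
eef_pos: [500.2, 17.1, 323.3]
eef_rot: [-3.141, 0.0, -2.746]
wrist_force: [1.2, 0.7, -1.2]
finger_gap: 34.0
finger_force: 35.0
```

>>> send_rows(series=[[[-3,36,0],8,1],[[-3,36,0],8,1],[[-3,36,0],8,1],[[-3,30,0],8,1],[[0,6,0],8,1],[[0,0,0],2,1],[[0,0,0],0,1],[[0,0,0],0,1]])

```text
clock: 6.6
eef_pos: [488.6, 159.6, 323.0]
eef_rot: [-3.141, 0.0, -2.021]
wrist_force: [0.2, -0.5, -0.9]
finger_gap: 33.6
finger_force: 35.0
```

```bash
python3 - <<'E'
from h import *
s=read_state(); print({k:np.round(s[k],2) for k in("joints","eef_pos","eef_rot","moment","finger_gap","clock")})
for c in("side","top"):
    p=camera(c); spots(p,["elbow_nozzle","elbow","elbow_head","coupling_mouth","coupling"]); cv2.imwrite(f"pics/c{c}.png",p["color"])
E
```

```text
{'joints': array([ 0.24,  0.2 ,  1.59, -0.  ,  1.34, -2.45]), 'eef_pos': array([488.65, 159.59, 323.01]), 'eef_rot': array([-3.14,  0.  , -2.02]), 'moment': array([ 0.09,  0.09, -0.  ]), 'finger_gap': np.float64(33.57), 'clock': np.float64(6.6)}
elbow_nozzle 0.85 [ 404.1 -127.4   42.3] [385. 207.]
elbow_nozzle 0.71 [484.5 227.  211.5] [313. 247.]
elbow_nozzle 0.58 [ 326.3 -262.6   39.7] [420. 187.]
elbow 0.81 [485.5 156.9 153.2] [324. 242.]
elbow 0.81 [ 367.4 -166.1    3.9] [398. 211.]
elbow 0.71 [ 3.726e+02 -2.714e+02 -3.000e-01] [405. 191.]
elbow_head 0.62 [486.7 159.6 236.8] [323. 218.]
elbow_head 0.6 [ 370.9 -160.2   62. ] [399. 198.]
elbow_head 0.54 [ 372.4 -266.3   62.4] [407. 177.]
coupling_mouth 0.97 [487.6 159.5 122.9] [323. 251.]
coupling_mouth 0.71 [486.9 158.8 237.3] [323. 218.]
coupling_mouth 0.26 [484.3 165.7  90.1] [323. 261.]
coupling 0.78 [491.8 163.2  60. ] [321. 267.]
elbow_nozzle 0.55 [ 323.5 -265.7   39.7] [396. 277.]
elbow_nozzle 0.54 [ 402.3 -128.1   33.8] [350. 251.]
elbow 0.75 [ 370.3 -156.4   -2.2] [358. 261.]
elbow 0.48 [ 375.3 -268.6   -2.9] [393. 259.]
elbow 0.41 [484.3 162.2 153.4] [250. 225.]
elbow_head 0.74 [ 373.3 -271.7   59.8] [398. 261.]
elbow_head 0.55 [ 368.3 -158.7   60.5] [361. 263.]
elbow_head 0.41 [489.6 158.3 240.6] [245. 223.]
coupling_mouth 0.66 [489.8 164.  120. ] [251. 224.]
coupling 0.44 [491.8 165.5  66.5] [254. 223.]
```

```bash
python3 - <<'E'
from h import *
p=camera("side"); im=p["color"]; u0,v0=263,190; k=6.6
cv2.imwrite("pics/d.png",cv2.resize(im[v0:v0+90,u0:u0+120],(800,600),interpolation=cv2.INTER_CUBIC))
for w in([488.6,159.6,153],[488.6,159.6,194],[489,161,122],[488.6,159.6,254]): print(w,((pix(p,w)-[u0,v0]+.5)*20/3).round(), pix(p,w).round(1))
t=cv2.imread("pics/top0.png"); cv2.imwrite("pics/e.png",cv2.resize(t[190:250,215:295],(800,600),interpolation=cv2.INTER_CUBIC))
p=camera("top")
for w in([490,160,122],[490,183,122],[513,160,122]): print(((pix(p,w)-[215,190]+.5)*10).round())
E
```

```text
[488.6, 159.6, 153] [400. 353.] [322.5 242.4]
[488.6, 159.6, 194] [400. 276.] [322.5 230.9]
[489, 161, 122] [398. 411.] [322.1 251.1]
[488.6, 159.6, 254] [400. 155.] [322.4 212.8]
[381. 340.]
[301. 340.]
[381. 260.]
```

View pics/d.png

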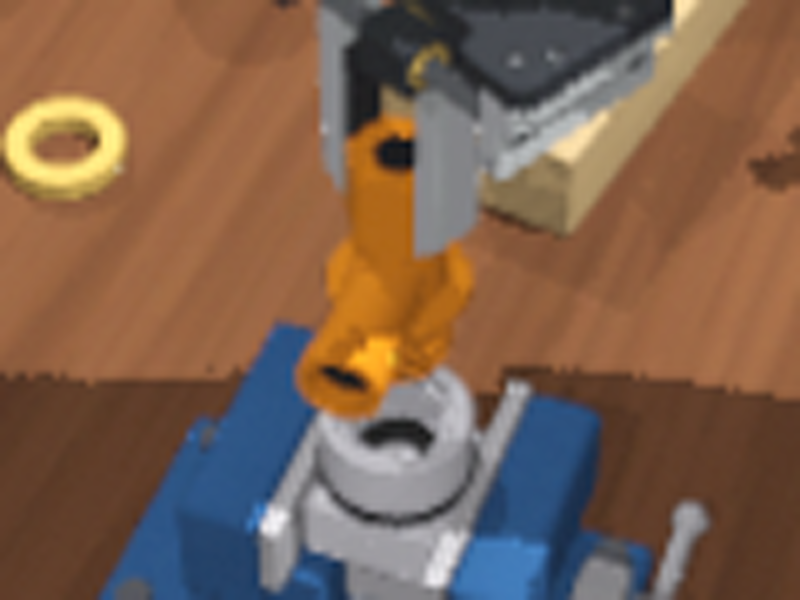

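View pics/e.png

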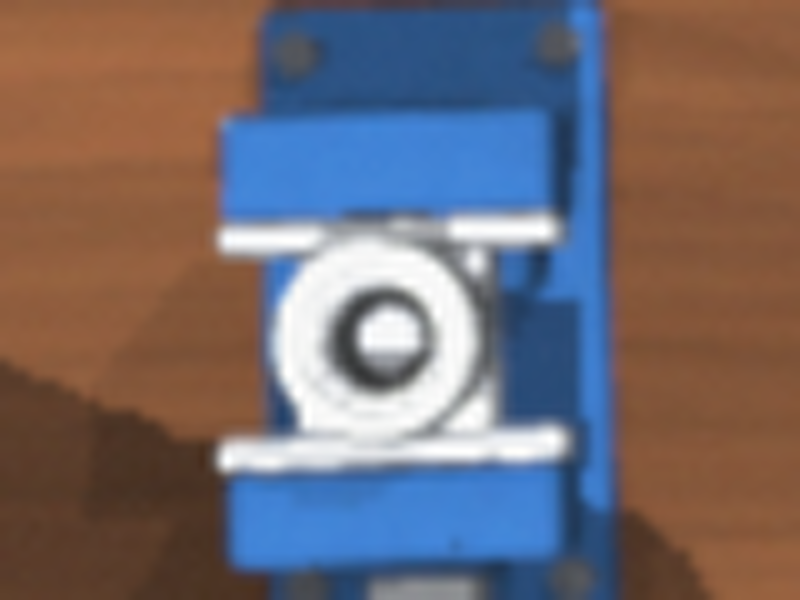

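The side crop shows the elbow's collar (centre 400,275) about 1 mm to the right of the coupling axis (396,411). The top crop puts the mouth centre at (377,336), which is about (490.5,161). I'll correct by that and go down.

>>> send_rows(series=[[[1.5,1.5,-10],0,1],[[0,0,-14],0,1],[[0,0,-6],0,1],[[0,0,-2],0,1],[[0,0,-1],0,1],[[0,0,0],0,1]], squeeze=25)

```text
clock: 7.9
eef_pos: [490.3, 161.3, 289.9]
eef_rot: [-3.141, 0.0, -2.019]
wrist_force: [0.2, -0.3, -1.6]
finger_gap: 33.7
finger_force: 25.0
```

>>> send_rows(series=[[[0,0,-1],0,1],[[0,0,-1],0,1],[[0,0,0],0,1]])

```text
clock: 8.2
eef_pos: [490.2, 161.2, 287.7]
eef_rot: [-3.142, 0.0, -2.019]
wrist_force: [-0.5, -0.1, -1.2]
finger_gap: 33.9
finger_force: 25.0
```

>>> send_rows(series=[[[0,0,-1],0,1],[[0,0,0],0,1]])

```text
clock: 8.4
eef_pos: [490.2, 161.3, 286.7]
eef_rot: [-3.141, 0.0, -2.019]
wrist_force: [-0.3, -0.7, 0.0]
finger_gap: 33.3
finger_force: 25.0
```

>>> send_rows(series=[[[0,0,-1],0,1],[[0,0,0],0,1]])

```text
clock: 8.6
eef_pos: [490.2, 161.3, 286.3]
eef_rot: [-3.141, 0.001, -2.019]
wrist_force: [-2.6, 0.4, 7.2]
finger_gap: 33.9
finger_force: 25.0
```

>>> send_rows(series=[[[0,0,-1],0,1],[[0,0,0],0,1]])

```text
clock: 8.8
eef_pos: [490.2, 161.4, 286.0]
eef_rot: [-3.141, 0.001, -2.019]
wrist_force: [-4.5, 0.2, 12.3]
finger_gap: 33.6
finger_force: 25.0
```

>>> send_rows(series=[[[0,0,0.5],-5,1],[[0,0,0],-5,1],[[0,0,0],-5,1],[[0,0,0],-5,1]])

```text
clock: 9.2
eef_pos: [490.1, 161.7, 285.5]
eef_rot: [3.141, 0.001, -2.371]
wrist_force: [-2.0, 2.3, 2.3]
finger_gap: 33.8
finger_force: 25.0
```

>>> send_rows(series=[[[0,0,0],-5,1],[[0,0,0],-5,1],[[0,0,0],-5,1],[[0,0,0],-5,1]])

```text
clock: 9.6
eef_pos: [490.0, 161.4, 285.0]
eef_rot: [3.141, -0.0, -2.721]
wrist_force: [0.2, 1.2, -0.7]
finger_gap: 34.0
finger_force: 25.0
```

>>> send_rows(series=[[[0,0,-0.6],-5,1],[[0,0,-0.6],-5,1],[[0,0,-0.3],-5,1],[[0,0,-0.3],-5,1]])

```text
clock: 10.0
eef_pos: [490.2, 161.7, 283.6]
eef_rot: [3.141, 0.0, -3.07]
wrist_force: [-0.4, 3.5, 3.0]
finger_gap: 34.1
finger_force: 25.0
```

>>> send_rows(series=[[[0,0,-0.3],-5,1],[[0,0,-0.3],-5,1],[[0,0,-0.3],-5,1],[[0,0,-0.3],-5,1]])

```text
clock: 10.4
eef_pos: [490.2, 161.7, 282.6]
eef_rot: [3.14, 0.0, 2.864]
wrist_force: [-1.2, 3.8, 4.1]
finger_gap: 33.5
finger_force: 25.0
```

>>> send_rows(series=[[[0,0.3,-0.4],-8,1],[[0,0,-0.4],-8,1],[[0,0,-0.4],-8,1],[[0,0,-0.4],-8,1],[[0,0,-0.4],-8,1]], squeeze=35)

```text
clock: 10.9
eef_pos: [490.2, 162.0, 280.6]
eef_rot: [3.14, -0.001, 2.164]
wrist_force: [-2.1, 2.7, 4.8]
finger_gap: 33.9
finger_force: 35.0
```

```bash
cat > st.py <<'E'
from h import *
s=read_state(); print({k:np.round(s[k],3).tolist() for k in("clock","joints","eef_pos","eef_rot","wrist_force","moment")}, "yaw",np.degrees(s["eef_rot"][2]).round(1))
E
python3 st.py
```

```text
{'clock': 10.9, 'joints': [0.248, 0.244, 1.645, 0.001, 1.252, -0.346], 'eef_pos': [490.213, 161.978, 280.649], 'eef_rot': [3.14, -0.001, 2.164], 'wrist_force': [-2.057, 2.716, 4.848], 'moment': [0.829, 0.388, 0.114]} yaw 124.0
```

>>> send_rows(series=[[[0,0.3,0],-8,1],[[0,0,-0.4],-8,1],[[0,0,-0.4],-8,1]])

```text
clock: 11.2
eef_pos: [490.1, 162.1, 279.6]
eef_rot: [3.141, -0.001, 1.745]
wrist_force: [-1.5, 2.8, 2.5]
finger_gap: 33.7
finger_force: 35.0
```

```bash
python3 st.py
```

```text
{'clock': 11.2, 'joints': [0.248, 0.245, 1.646, 0.001, 1.25, 0.074], 'eef_pos': [490.125, 162.128, 279.556], 'eef_rot': [3.141, -0.001, 1.745], 'wrist_force': [-1.453, 2.808, 2.485], 'moment': [0.49, 0.424, 0.014]} yaw 100.0
```

>>> send_rows(series=[[[0,0,-0.4],-8,1],[[0,0,-0.4],-8,1],[[0,0,-0.4],-8,1]])

```text
clock: 11.5
eef_pos: [490.1, 162.2, 278.3]
eef_rot: [-3.141, -0.001, 1.326]
wrist_force: [-2.7, 1.8, 3.0]
finger_gap: 33.4
finger_force: 35.0
```

```bash
python3 st.py
```

```text
{'clock': 11.5, 'joints': [0.248, 0.246, 1.647, 0.001, 1.248, 0.492], 'eef_pos': [490.067, 162.188, 278.328], 'eef_rot': [-3.141, -0.001, 1.326], 'wrist_force': [-2.677, 1.796, 3.019], 'moment': [0.488, 0.538, 0.042]} yaw 76.0
```

>>> send_rows(series=[[[0,0,-0.4],-8,1],[[0,0,-0.4],-8,1],[[0,0,-0.4],-8,1]])

```text
clock: 11.8
eef_pos: [490.0, 162.2, 277.1]
eef_rot: [-3.141, -0.001, 0.908]
wrist_force: [-2.4, 2.5, 2.6]
finger_gap: 33.6
finger_force: 35.0
```

```bash
python3 st.py
```

```text
{'clock': 11.8, 'joints': [0.248, 0.248, 1.649, 0.001, 1.245, 0.911], 'eef_pos': [490.035, 162.17, 277.123], 'eef_rot': [-3.141, -0.001, 0.908], 'wrist_force': [-2.38, 2.489, 2.554], 'moment': [0.607, 0.674, 0.054]} yaw 52.0
```

>>> send_rows(series=[[[0,0,-0.4],-8,1],[[0,0,-0.4],-8,1],[[0,0,-0.4],-8,1]])

```text
clock: 12.1
eef_pos: [490.0, 162.2, 275.9]
eef_rot: [-3.141, -0.0, 0.489]
wrist_force: [-1.9, 1.8, 2.3]
finger_gap: 33.7
finger_force: 35.0
```

```bash
python3 st.py
```

```text
{'clock': 12.1, 'joints': [0.248, 0.249, 1.65, 0.001, 1.243, 1.33], 'eef_pos': [490.027, 162.171, 275.87], 'eef_rot': [-3.141, -0.0, 0.489], 'wrist_force': [-1.879, 1.777, 2.349], 'moment': [0.521, 0.701, 0.035]} yaw 28.0
```

>>> send_rows(series=[[[0,0,-0.4],-8,1],[[0,0,-0.4],-8,1],[[0,0,-0.4],-8,1]])

```text
clock: 12.4
eef_pos: [490.0, 162.2, 274.7]
eef_rot: [-3.141, 0.0, 0.07]
wrist_force: [-2.3, 2.2, 2.3]
finger_gap: 33.4
finger_force: 35.0
```

```bash
python3 st.py
```

```text
{'clock': 12.4, 'joints': [0.248, 0.25, 1.652, 0.001, 1.24, 1.749], 'eef_pos': [490.049, 162.18, 274.682], 'eef_rot': [-3.141, 0.0, 0.07], 'wrist_force': [-2.286, 2.185, 2.31], 'moment': [0.717, 0.682, 0.087]} yaw 4.0
```

>>> send_rows(series=[[[0,0,-0.4],-8,1],[[0,0,-0.4],-8,1],[[0,0,-0.4],-8,1]])

```text
clock: 12.7
eef_pos: [490.1, 162.2, 273.5]
eef_rot: [-3.141, 0.0, -0.349]
wrist_force: [-2.1, 3.7, 1.9]
finger_gap: 33.3
finger_force: 35.0
```

```bash
python3 st.py
```

```text
{'clock': 12.7, 'joints': [0.248, 0.251, 1.653, 0.001, 1.237, 2.168], 'eef_pos': [490.056, 162.191, 273.537], 'eef_rot': [-3.141, 0.0, -0.349], 'wrist_force': [-2.141, 3.705, 1.884], 'moment': [0.752, 0.599, 0.011]} yaw -20.0
```

>>> send_rows(series=[[[0,0,0],0,-0.2],[[0,0,0],0,-0.2],[[0,0,0],0,-0.2],[[0,0,0],0,-0.2],[[0,0,0],0,-0.2],[[0,0,0],0,-0.2],[[0,0,5],0,-0.2],[[0,0,5],8,-0.2],[[0,0,0],8,-0.2],[[0,0,0],8,-0.2],[[0,0,0],8,-0.2],[[0,0,0],8,-0.2]])

```text
clock: 13.9
eef_pos: [490.2, 161.8, 283.8]
eef_rot: [3.142, -0.0, 0.361]
wrist_force: [0.4, 0.2, -0.5]
finger_gap: 56.3
finger_force: 0.0
```

>>> send_rows(series=[[[0,0,0],8,-0.2],[[0,0,0],8,-0.2],[[0,0,0],8,-0.2],[[0,0,0],8,-0.2],[[0,0,0],8,-0.2],[[0,0,0],8,-0.2],[[0,0,0],8,-0.2],[[0,0,0],8,-0.2],[[0,0,0],8,-0.2],[[0,0,0],8,-0.2],[[0,0,0],8,-0.2],[[0,0,0],8,-0.2]])

```text
clock: 15.1
eef_pos: [490.2, 161.9, 283.8]
eef_rot: [3.141, 0.0, 2.036]
wrist_force: [0.5, -0.5, 0.5]
finger_gap: 56.4
finger_force: 0.0
```

>>> send_rows(series=[[[0,0,0],8,-0.2],[[0,0,0],8,-0.2],[[0,0,0],8,-0.2],[[0,0,0],8,-0.2],[[0,0,0],8,-0.2],[[0,0,0],8,-0.2],[[0,0,0],8,-0.2],[[0,0,0],8,-0.2],[[0,0,0],8,-0.2],[[0,0,0],8,-0.2],[[0,0,0],8,-0.2],[[0,0,0],8,-0.2]])

```text
clock: 16.3
eef_pos: [490.2, 161.9, 283.8]
eef_rot: [-3.141, 0.0, -2.572]
wrist_force: [-0.4, -0.8, 0.7]
finger_gap: 56.3
finger_force: 0.0
```

```bash
python3 st.py; python3 - <<'E'
from h import *
p=camera("side"); im=p["color"]; spots(p,["elbow","elbow_nozzle"])
cv2.imwrite("pics/f.png",cv2.resize(im[190:280,263:383],(800,600),interpolation=cv2.INTER_CUBIC))
E
```

```text
{'clock': 16.3, 'joints': [0.248, 0.241, 1.64, 0.0, 1.259, -1.893], 'eef_pos': [490.235, 161.855, 283.77], 'eef_rot': [-3.141, 0.0, -2.572], 'wrist_force': [-0.384, -0.835, 0.681], 'moment': [0.122, -0.004, 0.065]} yaw -147.3
elbow 0.69 [487.4 161.7 101.6] [323. 257.]
elbow 0.53 [ 371.9 -266.8   -3.5] [404. 192.]
elbow 0.49 [ 369.6 -162.4    4. ] [397. 212.]
elbow_nozzle 0.72 [422.3 155.  162. ] [349. 247.]
elbow_nozzle 0.68 [ 405.  -127.3   41.9] [384. 207.]
elbow_nozzle 0.62 [ 326.2 -266.7   42.6] [421. 185.]
```

View pics/f.png

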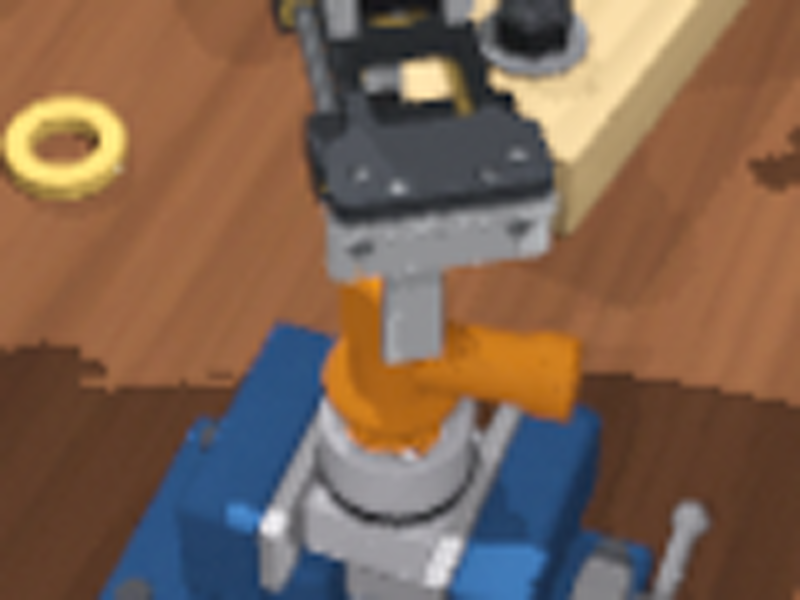

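The elbow is upright in the coupling, with its collar (400,390) above the mouth and the nozzle pointing towards -x (575,360), as expected. I'll regrip it.

>>> send_rows(series=[[[-0.2,0.3,-5],7.3,-0.2],[[0,0,-5],0,-0.2],[[0,0,0],0,1],[[0,0,0],0,1],[[0,0,0],0,1],[[0,0,0],0,1],[[0,0,0],0,1],[[0,0,0],0,1],[[0,0,0],0,1],[[0,0,0],0,1]], squeeze=40)

```text
clock: 17.45
eef_pos: [490.0, 162.1, 273.5]
eef_rot: [-3.141, 0.0, -2.45]
wrist_force: [-0.1, -0.4, 3.1]
finger_gap: 34.1
finger_force: 40.0
```

```bash
python3 st.py
```

```text
{'clock': 17.45, 'joints': [0.249, 0.251, 1.653, -0.0, 1.237, -2.014], 'eef_pos': [490.029, 162.124, 273.48], 'eef_rot': [-3.141, 0.0, -2.45], 'wrist_force': [-0.089, -0.393, 3.112], 'moment': [-0.015, 0.003, -0.001]} yaw -140.4
```

>>> send_rows(series=[[[0,0,-0.4],-8,1],[[0,0,-0.4],-8,1],[[0,0,-0.4],-8,1]])

```text
clock: 17.75
eef_pos: [490.1, 162.3, 272.3]
eef_rot: [3.141, 0.001, -2.875]
wrist_force: [-1.0, 2.0, 2.9]
finger_gap: 33.4
finger_force: 40.0
```

```bash
python3 st.py
```

```text
{'clock': 17.75, 'joints': [0.249, 0.252, 1.655, 0.0, 1.234, -1.589], 'eef_pos': [490.055, 162.346, 272.332], 'eef_rot': [3.141, 0.001, -2.875], 'wrist_force': [-0.998, 1.953, 2.856], 'moment': [0.307, 0.014, 0.008]} yaw -164.7
```

>>> send_rows(series=[[[0,0,-0.4],-8,1],[[0,0,-0.4],-8,1]])

```text
clock: 17.95
eef_pos: [490.1, 162.4, 271.6]
eef_rot: [3.141, 0.001, 3.129]
wrist_force: [-0.4, 1.8, 2.8]
finger_gap: 33.7
finger_force: 40.0
```

```bash
python3 st.py
```

```text
{'clock': 17.95, 'joints': [0.249, 0.253, 1.656, 0.0, 1.232, -1.31], 'eef_pos': [490.057, 162.374, 271.576], 'eef_rot': [3.141, 0.001, 3.129], 'wrist_force': [-0.429, 1.833, 2.814], 'moment': [0.403, 0.042, 0.028]} yaw 179.3
```

>>> send_rows(series=[[[0,0,-0.4],-8,1],[[0,0,-0.4],-8,1]])

```text
clock: 18.15
eef_pos: [490.0, 162.4, 270.8]
eef_rot: [3.141, 0.0, 2.85]
wrist_force: [-0.7, 1.1, 4.4]
finger_gap: 33.5
finger_force: 40.0
```

```bash
python3 st.py
```

```text
{'clock': 18.15, 'joints': [0.249, 0.254, 1.657, 0.001, 1.231, -1.03], 'eef_pos': [490.038, 162.373, 270.844], 'eef_rot': [3.141, 0.0, 2.85], 'wrist_force': [-0.732, 1.096, 4.354], 'moment': [0.277, 0.199, 0.031]} yaw 163.3
```

>>> send_rows(series=[[[0,0,-0.4],-8,1],[[0,0,-0.4],-8,1]])

```text
clock: 18.35
eef_pos: [490.1, 162.4, 270.2]
eef_rot: [3.141, 0.0, 2.571]
wrist_force: [-1.7, 0.8, 6.2]
finger_gap: 34.0
finger_force: 40.0
```

```bash
python3 st.py
```

```text
{'clock': 18.35, 'joints': [0.249, 0.254, 1.657, 0.001, 1.229, -0.751], 'eef_pos': [490.06, 162.37, 270.241], 'eef_rot': [3.141, 0.0, 2.571], 'wrist_force': [-1.686, 0.768, 6.227], 'moment': [0.266, 0.304, 0.06]} yaw 147.3
```

>>> send_rows(series=[[[0,0,-0.4],-8,1],[[0,0,-0.4],-8,1]])

```text
clock: 18.55
eef_pos: [490.1, 162.4, 269.6]
eef_rot: [3.14, -0.0, 2.291]
wrist_force: [-2.5, 1.5, 9.2]
finger_gap: 33.8
finger_force: 40.0
```

```bash
python3 st.py
```

```text
{'clock': 18.55, 'joints': [0.249, 0.255, 1.658, 0.001, 1.228, -0.472], 'eef_pos': [490.067, 162.399, 269.633], 'eef_rot': [3.14, -0.0, 2.291], 'wrist_force': [-2.504, 1.506, 9.162], 'moment': [0.248, 0.613, 0.037]} yaw 131.3
```

Fz rises from a flat 2.8 N at yaw 179 through 4.4, 6.2 and 9.2 N, so the gasket took up at about yaw 172. A further quarter turn ends near yaw 80. I'll ease the downward push so the thread carries the load.

>>> send_rows(series=[[[0,0,-0.1],-8,1],[[0,0,-0.1],-8,1],[[0,0,-0.2],-8,1]], squeeze=45)

```text
clock: 18.85
eef_pos: [489.9, 162.4, 269.1]
eef_rot: [3.141, -0.0, 1.873]
wrist_force: [-2.7, 1.3, 6.3]
finger_gap: 33.8
finger_force: 45.0
```

```bash
python3 st.py
```

```text
{'clock': 18.85, 'joints': [0.249, 0.255, 1.659, 0.0, 1.227, -0.053], 'eef_pos': [489.866, 162.354, 269.053], 'eef_rot': [3.141, -0.0, 1.873], 'wrist_force': [-2.73, 1.34, 6.312], 'moment': [0.084, 0.929, 0.121]} yaw 107.3
```

>>> send_rows(series=[[[0,0,-0.3],-7,1],[[0,0,-0.3],-7,1],[[0,0,-0.3],-7,1],[[0,0,-0.3],-6,1],[[0,0,0],0,1]])

```text
clock: 19.35
eef_pos: [489.8, 162.5, 267.8]
eef_rot: [-3.141, -0.001, 1.403]
wrist_force: [-3.4, 3.3, 6.4]
finger_gap: 33.6
finger_force: 45.0
```

```bash
python3 st.py
```

```text
{'clock': 19.35, 'joints': [0.249, 0.256, 1.66, 0.001, 1.225, 0.416], 'eef_pos': [489.779, 162.457, 267.842], 'eef_rot': [-3.141, -0.001, 1.403], 'wrist_force': [-3.445, 3.346, 6.416], 'moment': [0.262, 0.974, -0.094]} yaw 80.4
```

>>> send_rows(series=[[[0,0,0.5],0,1],[[0,0,0],0,1]])

```text
clock: 19.55
eef_pos: [489.8, 162.4, 267.9]
eef_rot: [-3.141, -0.0, 1.407]
wrist_force: [-2.3, 3.4, 3.9]
finger_gap: 33.7
finger_force: 45.0
```

```bash
python3 st.py
```

```text
{'clock': 19.55, 'joints': [0.249, 0.257, 1.66, 0.001, 1.225, 0.412], 'eef_pos': [489.827, 162.352, 267.934], 'eef_rot': [-3.141, -0.0, 1.407], 'wrist_force': [-2.341, 3.425, 3.909], 'moment': [0.468, 0.926, -0.105]} yaw 80.6
```

The elbow sits firmly on the upper flank. Releasing.

>>> send_rows(series=[[[0,0,0],0,-0.2],[[0,0,0],0,-0.4],[[0,0,0],0,-0.6],[[0,0,0],0,-0.6],[[0,0,0],0,-0.6],[[0,0,0],0,-0.6],[[0,0,10],0,-0.6],[[0,0,30],0,-0.6],[[0,0,30],0,-0.6],[[0,0,20],0,-0.6],[[0,0,0],0,-0.6]])

```text
clock: 20.65
eef_pos: [490.3, 162.3, 361.2]
eef_rot: [3.137, -0.002, 1.407]
wrist_force: [-0.4, 0.4, 0.2]
finger_gap: 75.3
finger_force: 0.0
```

```bash
python3 st.py; python3 - <<'E'
from h import *
for c in("side","top"):
    p=camera(c); im=p["color"]; spots(p,["elbow","elbow_head","elbow_nozzle"])
    if c=="side":
        cv2.imwrite("pics/g.png",cv2.resize(im[190:280,263:383],(800,600),interpolation=cv2.INTER_CUBIC))
E
```

```text
{'clock': 20.65, 'joints': [0.249, 0.183, 1.53, 0.0, 1.424, 0.412], 'eef_pos': [490.33, 162.251, 361.152], 'eef_rot': [3.137, -0.002, 1.407], 'wrist_force': [-0.354, 0.413, 0.194], 'moment': [-0.059, 0.087, 0.017]} yaw 80.6
elbow 0.93 [485.1 159.5  97.7] [324. 257.]
elbow 0.61 [ 3.672e+02 -1.598e+02  3.000e-01] [398. 213.]
elbow 0.58 [ 374.8 -268.2   -2.7] [404. 192.]
elbow_head 0.55 [486.9 161.9 182.9] [323. 235.]
elbow_nozzle 0.83 [532.  214.3 156.7] [297. 253.]
elbow_nozzle 0.74 [ 329.4 -262.7   42.3] [419. 186.]
elbow_nozzle 0.55 [ 402.7 -127.5   43.7] [385. 207.]
elbow 0.56 [ 374.3 -266.3   -2.4] [393. 259.]
elbow 0.5 [487.7 163.5  99. ] [253. 224.]
elbow 0.49 [495.9 156.4  91.4] [256. 222.]
elbow_head 0.67 [ 372.1 -273.7   61.6] [399. 261.]
elbow_head 0.56 [ 367.7 -158.4   57. ] [361. 263.]
elbow_nozzle 0.72 [ 404.6 -125.1   35.4] [349. 251.]
elbow_nozzle 0.49 [ 324.3 -261.3   37.7] [394. 276.]
```

View pics/g.png

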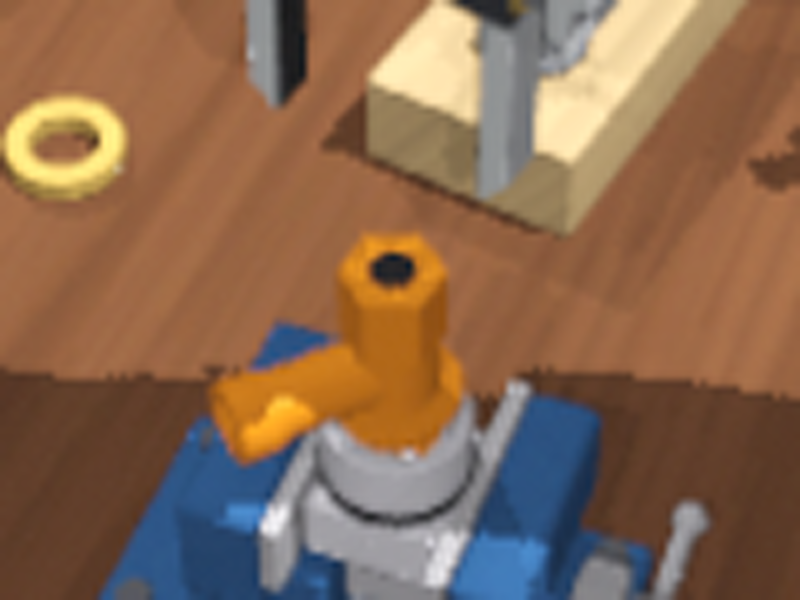

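The elbow stands upright in the coupling. Its nozzle end at (225,420) gives a yaw of about 51°, as commanded, so it did not spring back, and the gripper is clear.

```bash
python3 -c "
from cell import sign_off; print(sign_off())"
```

```text
the job is handed in; nothing more can be done
None
```

I screwed the elbow into the coupling, turned it about 92° past where I felt the gasket take up, let go with the gripper clear, and handed the job in; the hand-in returned no verdict, and I estimate the pressure on the thread at about 13 N.

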